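Unbolt a filter enclosure with a hooked rod and take its lid off

TASK

The clear-lidded metal box is locked by a bolt inside it that only the hooked rod can reach: take the rod by its handle, reach it through the slot in the box's end, hook the bolt's hanging post and draw the bolt fully back towards the slot. Then take the rod out and lay it flat on the table, and lift the lid off by its knob and set it on the table right way up. Leave the bolt drawn and the other things where they are.

Things in the scene. Friction and masses are not known exactly. Their poses are not given: they have to be found in the camera images.
- box: (mm) Aluminium box screwed down, 170 (own x) x 120 (y) x 100 high, walls 6, lid on top. Origin: underside centre, on the table. The slotted end wall is at -x and faces about world -y. Feet 10 high stick out 17 from the long sides. Inside, from 32 to 62 above the table, all is free for the rod from end wall to end wall (inner faces at x = -79 and +79), except for the bolt's post.
- slot (a point): (mm) Centre of the slot's mouth in the outer face of the box's -x end wall, 85 in front of the box's centre and 47 above the table. The slot is 86 wide (box y from -43 to +43) and 30 high (32 to 62 above the table).
- post (a point): (mm) Point on the post at 47 above the table, the height to hook it. The post is an upright steel pin, 10 across, hanging from the bolt bar from 78 down to its free end at 34 above the table. It stands at box y = -15 (right of the slot's middle, looking in); with the bolt shut it is 80 behind the slotted wall's outer face. It slides with the bolt towards the slot.
- bolt (a joint): Bolt travel in m: 0 shut (starts 0 to 0.005), 0.040 fully drawn against its stop; grows as the post moves along the box's -x towards the slot. Sliding friction about 2 N, no spring: it stays where it is left. Until about 0.023 its tongue is in the lid's staple and the lid cannot be lifted.
- lid: (mm) Loose lid, 0.25 kg: clear panel 170 (x) x 140 (y) x 5 with a black round knob in its middle, two metal side skirts 36 deep (outside the box's long sides, 4 clearance) and a steel staple below. Origin: centre of the skirts' underside: 64 above the table when shut, 0 when standing on its skirts on the table. Axes as the box's when shut. Lift straight up 40 or more before moving sideways.
- knob (a point): (mm) On the lid knob's axis at gripping height, 18 above the panel's top. The knob is 26 across above 10 over the panel (20 across below that) and 28 high.
- rod: (mm) Loose hooked rod, 0.15 kg, lying flat. Black handle 110 x 22 x 22 (own x -55 to 55); steel shaft 8 thick along +x, axis 11 above the origin, ending in a flat J hook, centre line (x, y): (195, 0), (207, -5), (213, -16), (207, -27), point (190, -32); it opens towards the handle, gap 23. Hook spans y 4 to -36, x to 217. Origin: handle's underside centre; balances within 20 of it.
- hook (a point): (mm) Where the post's centre sits when it is caught in the hook: rod x = 204, y = -16, on the height of the shaft's axis.
- clear_area (a point): (mm) Point on the table in the middle of a bare stretch of at least 200 x 200, to the robot's right. In front of the slot the table is bare too (apart from the rod) for 330, on the robot's side of the slot's centre line (box +y), 60 wide. Two monitors stand behind the work, their fronts from about world x = 570 on: swing the arm round in front of them.
- fork_clamp_a: (mm) Bystander, to be left alone: black fork-shaped clamp, 62x28x10. Origin: centre of its underside.
- screw_tin: (mm) Bystander, to be left alone: round bare-metal tin, 66 across, 27 high. Origin: centre of its underside.
- mirror_mount: (mm) Bystander, to be left alone: small black two-plate mirror mount with white adjuster knobs, 46x38x46. Origin: centre of its underside.
- post_holder_a: (mm) Bystander, to be left alone: black post holder on a square foot, 50x54x61. Origin: centre of its underside.
- laser_goggles: (mm) Bystander, to be left alone: safety goggles with an orange window, 131x154x44. Origin: centre of its underside.
- slide_box: (mm) Bystander, to be left alone: whitish oblong box for microscope slides, 35x85x34. Origin: centre of its underside.

How it is judged:
On the way, in this order (a step that is already met when the one before it is completed fails the run):
1. with the rod, the bolt is drawn fully back (to at least 0.035 m of its 0.040 m) while the lid is still on the box (value of joint bolt above 0.035 m and z of lid in the frame of box below 0.072 m and horizontal distance between hook and post below 0.03 m), for 0.1 s.
2. the rod lies flat on the table, outside the box (height (world z) of rod below 0.006 m and angle between rod's own z axis and vertical below 0.1 rad and contact force between the fingers and rod below 0.1 N), for 0.2 s.
At the end, for the whole second after the job is handed in: The bolt is still drawn (joint above 0.033 m); the lid stands right way up on the table on its skirts and the rod lies flat on the table, hook level (each with its origin less than 6 mm above the table, tilted less than 0.1 rad, at rest) (value of joint bolt above 0.033 m and height (world z) of each of lid, rod below 0.006 m and angle between each of lid, rod's own z axis and vertical below 0.1 rad and linear speed of each of lid, rod below 0.02 m/s); the robot touches nothing.
It fails at once if one of the bystanders is moved more than 30 mm (distance of any of fork_clamp_a, screw_tin, mirror_mount, post_holder_a, laser_goggles, slide_box from where it was at the start of the episode above 0.03 m).
It also fails if it takes over 67 s, if anything falls off the work surface, if the arm or the gripper's body presses on something with over 40 N, if the wrist force passes 120 N, or if a joint passes its speed limit or range.

ROBOT

A 6-joint arm with a two-finger parallel gripper is mounted at the origin on a cart in front of the work surface, level with it; the furniture and walls round the work are solid. World frame = base frame: x ahead of the robot, y to its left, z up, the work surface at z = 0. Lengths are in m, angles in rad, forces in N, time in s.
With the tool pointing down it reaches from about 0.25 to 0.725 m from the base axis. Payload 4 kg.
Tool frame: the origin (TCP) lies midway between the tips of the shut fingers; the grasp point (between the pads) lies bot.pinch_z behind it (bot.pinch_z is the distance from the TCP to the grasp point, in m); z points along the fingers, y is the line along which they close (so a half turn about z gives the same grasp; the last joint's range is limited). The gripper opens to 85 mm and grips with 20 to 120 N. Pads are 22 mm wide; open, the fingers measure 114 mm over their backs; the gripper's body (76 mm by 85 mm) begins 54 mm behind the grasp point. The pads swing forward as they close: fully open they stand 13 mm farther back than shut.
Start: joints at [-1.244, 0.241, 0.005, 1.335, 0, 1.571], TCP at [0.161, -0.474, 0.231] pointing down, gripper open.
Joint ranges: [-2.72, 2.72], [-1.05, 1.87], [-1.09, 1.28], [-1.99, 2.15], [-1.42, 1.44], [-3.14, 3.14]. Speed limits (rad/s): [2.79, 2.79, 3.14, 3.14, 3.14, 3.14].

INTERFACE

Orientations are given as a unit quaternion [x, y, z, w].
In Python, from workcell import bot, optics, get_obs, job_done gives the robot as it stands (bot), with the cameras (optics), the readings as plain functions and the job as plain functions.
- The arm moves only by the tool jog_arm, called after ">>>" by a JSON object that holds its "method" and its "body", one argument or row to a line. Schema: {"type":"object","properties":{"ticks":{"type":"array","items":{"type":"array","prefixItems":[{"type":"array","items":{"type":"number"},"minItems":3,"maxItems":3},{"type":"array","items":{"type":"number"},"minItems":3,"maxItems":3},{"type":"number"}],"minItems":3,"maxItems":3},"minItems":1,"maxItems":10},"only":{"type":"string"},"quiet":{"type":"boolean"},"lines":{"type":"string"}},"required":["ticks"],"additionalProperties":false}. ticks is a list of rows, 1 to 10 of them, each written [[rx, ry, rz], [dx, dy, dz], opening]: a rotation vector rx, ry, rz in rad, then dx, dy, dz in m, then the finger opening in m; each row is the pose to reach, as a shift and turn from the pose commanded when the call began, along the tool's axes at that moment; what a row does not reach only later rows make up. A row lasts 1/8 s, in which the tool goes at most 0.0625 m and 0.188 rad, less where a joint would pass 70% of its speed; a pose out of reach is approached as far as the arm can. The fingers move at their own pace and stop on an object; the grip force is fixed at half the most. Time passes only in rows, so rows that do not move let the fingers close. The tool returns the time, the measured TCP pose, the force, the opening and the grip force at its end. only (a regular expression) keeps the lines of the reply that match it, lines (a string "A,B") keeps lines A to B, and quiet returns only ok. Input that does not fit is refused with a message, and nothing moves.
- get_obs(): the state, without advancing time (a new reading comes with each control period).
- optics.camera(name): name is "scene" or "top"; returns the picture (480x640x3 uint8, red, green, blue); there is no depth.
- optics.calibration(name): a dict with "mtx" (3x3 intrinsics, pixels), "k1" (the pictures are not rectified: a ray, as slopes to the right and down, at radius r is drawn at 1 + k1 r^2 times it, then the intrinsics apply), "R" (3x3) and "t" (3): a world point X has camera coordinates R X + t. Camera axes: x right, y down, z forward; pixel columns grow to the right and rows downward; lengths in m; the calibration is good to about 2 mm. A picture is of the moment at which its call begins. calibration takes no time and is no camera call.
- job_done(): hands the job in; it is judged then, once.
The state is a dict: "clock": time; "joint_pos": joint angles; "joint_vel": joint speeds; "tau": joint torques, N m; "eef_pos": TCP position; "tool_rot": TCP orientation; "ft_force": force on the tool from outside, world axes, zero at the start; "ft_torque": the same for the moment, N m; "grip_width": finger opening in m; "grasp_force": force on a finger pad.
Only numpy, scipy, OpenCV 4.12 (cv2) and the standard library are available. Lean on these libraries where they do the work, as an engineer would, in place of code of your own. Each camera call takes 0.05 s, during which the arm holds its last target. There are 200 camera calls.

## Working session

There is one attempt and no reset: what is moved stays moved. The work goes in short steps, Python scripts to look and compute and a tool call to move; the robot and the scene stay as the last step left them, time stands still between calls to the robot, and variables do not carry over. Pictures are saved under pics/ and viewed, at most 15 in all, crops included, and the job is handed in when it is done.

```bash
ls; mkdir -p pics
```

Run:
```python
from workcell import bot, optics, get_obs, job_done
import cv2
for n in ("scene","top"):
    cv2.imwrite(f"pics/{n}0.png",optics.camera(n)[:,:,::-1])
    c=optics.calibration(n);print(n,c)
print(bot.pinch_z,get_obs())
```

```text
pics
workcell.py
scene {'mtx': array([[457.38105086,   0.        , 315.49058157],
       [  0.        , 457.38105086, 236.39176209],
       [  0.        ,   0.        ,   1.        ]]), 'k1': 0.018409828521304142, 'R': array([[-0.42752444, -0.90381652,  0.01839963],
       [-0.52751395,  0.23289306, -0.81700052],
       [ 0.73413343, -0.35899376, -0.5763433 ]]), 't': array([0.18001494, 0.35109807, 1.15011617])}
top {'mtx': array([[583.01210649,   0.        , 318.68340968],
       [  0.        , 583.01210649, 232.30626503],
       [  0.        ,   0.        ,   1.        ]]), 'k1': -0.0817956929724197, 'R': array([[ 0.37728399, -0.92609128, -0.00342476],
       [-0.84025889, -0.34075683, -0.42172239],
       [ 0.38938642,  0.16198679, -0.90671853]]), 't': array([-0.20262315,  0.43384017,  1.9849714 ])}
0.0187 {'clock': 0.1, 'joint_pos': array([-1.24393979e+00,  2.41326189e-01,  3.86680168e-03,  1.33517657e+00,
        7.40812145e-06,  1.57080695e+00]), 'joint_vel': array([-0.00045023, -0.00334786,  0.00537481,  0.00040301, -0.00069978,
       -0.00044377]), 'tau': array([-4.48022711e-04, -3.73138797e+01,  2.53010023e+01,  1.08871772e-02,
       -3.87439388e-05, -7.19121658e-06]), 'eef_pos': array([ 0.1603586 , -0.47300437,  0.23051068]), 'tool_rot': array([ 9.86675745e-01,  1.62696431e-01, -1.46005391e-04, -9.08159212e-04]), 'ft_force': array([ 0.54780546, -0.55282893,  1.09549883]), 'ft_torque': array([-0.02975207, -0.03588453,  0.02880898]), 'grasp_force': 0.0, 'grip_width': 0.08569194451438773}
```

View pics/scene0.png

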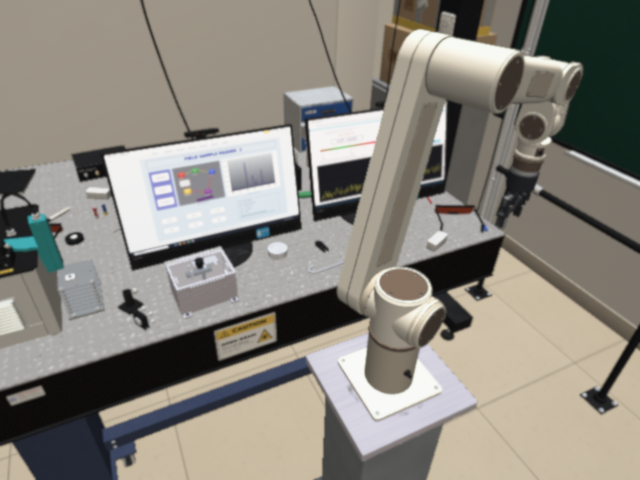

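View pics/top0.png

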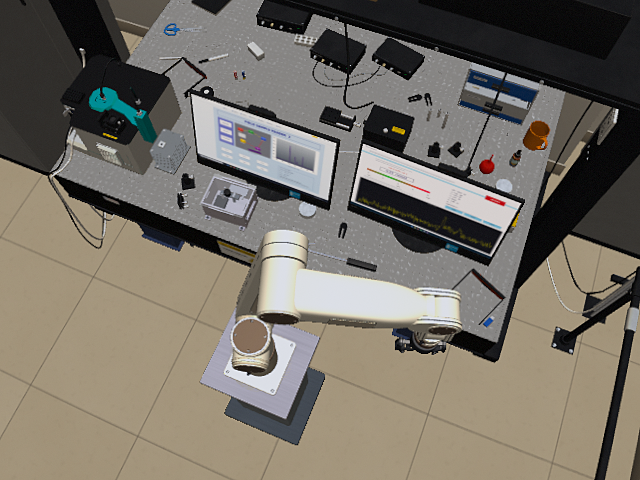

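The scene view shows the box at about (200,280), with the hook's end at (325,265) and the handle hidden by the arm. The top view shows the box at (230,197), and the rod running from about (320,258) to its handle at (362,264). I'll enlarge the top view.

Create h.py:
```python
import numpy as np, cv2
from workcell import bot, optics, get_obs, job_done
from scipy.spatial.transform import Rotation as Ro
C={n:optics.calibration(n) for n in("scene","top")}
def ray(n,u,v):
    c=C[n];K=c["mtx"];d=np.array([(u-K[0,2])/K[0,0],(v-K[1,2])/K[1,1]]);s=d.copy()
    for _ in range(20): s=d/(1+c["k1"]*(s@s))
    R=c["R"];return -R.T@c["t"],R.T@np.r_[s,1]
def onz(n,u,v,z):
    o,d=ray(n,u,v);return o+d*(z-o[2])/d[2]
def proj(n,X):
    c=C[n];p=c["R"]@np.asarray(X)+c["t"];s=p[:2]/p[2];s=s*(1+c["k1"]*(s@s));return s*c["mtx"][0,0]+c["mtx"][:2,2]
def img(n): return optics.camera(n)[:,:,::-1].copy()
def crop(im,x0,y0,x1,y1,f): return cv2.resize(im[y0:y1,x0:x1],None,fx=f,fy=f,interpolation=cv2.INTER_CUBIC)
```

Run:
```python
from h import *
t=cv2.imread("pics/top0.png");s=cv2.imread("pics/scene0.png")
cv2.imwrite("pics/c1.png",np.vstack([crop(t,180,165,380,275,4)[:, :800],np.hstack([crop(s,155,240,245,320,2),crop(s,290,230,400,310,2),])[:160].copy() if 0 else np.zeros((1,800,3),np.uint8)]))
for u,v in((200,215),(256,200),(215,178),(320,258),(375,268)):print(onz("top",u,v,0.0))
```

```text
[0.41643971 0.44021402 0.        ]
[0.55564649 0.26850389 0.        ]
[0.58420061 0.45983797 0.        ]
[ 4.24641985e-01 -5.10215448e-02 -2.22044605e-16]
[ 4.63470718e-01 -2.51827920e-01  2.22044605e-16]
```

View pics/c1.png

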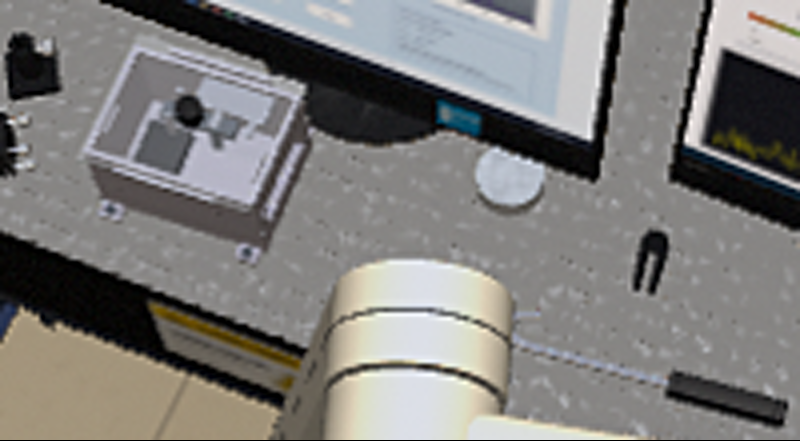

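The crop shows the box with its lid knob at about (227,192) in full-image pixels. The rod's handle centre is near (362,265), its hook points away from the robot at (311,243), and the tin is at (307,210). Next I'll measure the knob, the handle and the box's corners.

Run:
```python
from h import *
t=cv2.imread("pics/top0.png");s=cv2.imread("pics/scene0.png")
cv2.imwrite("pics/c2.png",np.hstack([crop(t,197,170,263,236,6),crop(s,162,245,242,311,5)[:396].copy() if 0 else cv2.resize(s[247:313,164:230],None,fx=6,fy=6,interpolation=cv2.INTER_CUBIC)]))
def blob(im,x0,y0,x1,y1,th,f=4):
    g=cv2.cvtColor(crop(im,x0,y0,x1,y1,f),cv2.COLOR_BGR2GRAY);m=(g<th).astype(np.uint8)
    n,l,st,ce=cv2.connectedComponentsWithStats(m);i=1+np.argmax(st[1:,4]);c=(np.argwhere(l==i)[:,::-1]+.5)/f-.5+[x0,y0]
    return c.mean(0),c,st[i,4]/f/f
k,_,a=blob(t,221,185,233,198,60);print("knob top",k,a,onz("top",*k,.122))
k2,_,a=blob(s,190,255,211,272,60);print("knob scene",k2,a,onz("scene",*k2,.122))
h,c,a=blob(t,340,250,382,275,60);w=np.array([onz("top",*p,.011)[:2] for p in c[::5]])
r=cv2.minAreaRect((w*1000).astype(np.float32));print("handle",r,a,onz("top",*h,.011))
v=np.linalg.eigh(np.cov((w).T))[1][:,1];print("dir",v,np.arctan2(v[1],v[0]))
for u,vv in((165+0,0),):pass
print("shaft",[onz("top",180+(a+.5)/4-.5,165+(b+.5)/4-.5,.011)[:2].round(4) for a,b in((668,382),(640,376),(580,361),(520,343),(527,315))])
print([-C[n]["R"].T@C[n]["t"] for n in C])
```

```text
knob top [226.8685806  192.48733951] 43.8125 [0.48933806 0.34153046 0.122     ]
knob scene [199.00542092 262.76147959] 49.0 [0.48431712 0.34196479 0.122     ]
handle ((453.64654541015625, -201.2386016845703), (26.869768142700195, 108.7030258178711), 5.53557014465332) 164.0 [ 0.45315006 -0.20003126  0.011     ]
dir [-0.09398281  0.99557382] 1.6649180478725911
shaft [array([ 0.4492, -0.1459]), array([ 0.4451, -0.1201]), array([ 0.4383, -0.0638]), array([ 0.4342, -0.006 ]), array([ 0.4626, -0.0012])]
[array([-0.58216881,  0.49381669,  0.94639685]), array([-0.33193637, -0.36135267,  1.98207653])]
```

View pics/c2.png

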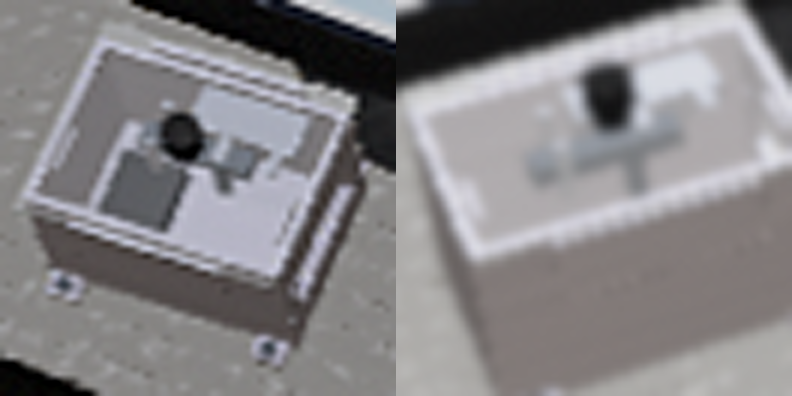

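Both views show the box from the robot's side: feet at crop (65,283) and (268,348), the lid's corners, the knob at (182,135), and the bolt's post hanging below it. The pale strip at (325,240) is the slot.

Run:
```python
from h import *
P=lambda a,b,z:onz("top",197+(a+.5)/6-.5,170+(b+.5)/6-.5,z)
Q=lambda a,b,z:onz("scene",164+(a-396+.5)/6-.5,247+(b+.5)/6-.5,z)
def rep(n,a,b):
    d=b-a;print(n,a.round(4),b.round(4),"len",np.linalg.norm(d).round(4),"ang",np.degrees(np.arctan2(d[1],d[0])).round(2))
rep("feet",P(268,348,.01),P(65,283,.01))
rep("lid near",P(278,275,.105),P(24,205,.105))
rep("lid right",P(278,275,.105),P(357,98,.105))
rep("lid left",P(24,205,.105),P(100,35,.105))
rep("far",P(357,98,.105),P(100,35,.105))
rep("scene near",Q(790,165,.105),Q(475,255,.105))
rep("scene left",Q(475,255,.105),Q(410,105,.105))
# subpixel: line fit on the slot's bright strip, top view
t=cv2.imread("pics/top0.png");g=cv2.cvtColor(crop(t,197,170,263,236,6),cv2.COLOR_BGR2GRAY)
m=np.zeros_like(g);cv2.fillPoly(m,[np.array([[285,300],[345,175],[370,190],[310,310]])],1)
m=((g>170)&(m>0)).astype(np.uint8);ys,xs=np.nonzero(m);print(m.sum(),cv2.minAreaRect(np.c_[xs,ys].astype(np.float32)))
box=cv2.boxPoints(cv2.minAreaRect(np.c_[xs,ys].astype(np.float32)))
for p in box:print(p,[P(*p,z).round(4)for z in(.032,.062)])
```

```text
feet [0.4239 0.2676 0.01  ] [0.4167 0.4065 0.01  ] len 0.1391 ang 92.98
lid near [0.4337 0.2526 0.105 ] [0.4186 0.4168 0.105 ] len 0.1649 ang 95.24
lid right [0.4337 0.2526 0.105 ] [0.5623 0.2596 0.105 ] len 0.1288 ang 3.15
lid left [0.4186 0.4168 0.105 ] [0.5432 0.4274 0.105 ] len 0.125 ang 4.88
far [0.5623 0.2596 0.105 ] [0.5432 0.4274 0.105 ] len 0.1689 ang 96.49
scene near [0.4207 0.2734 0.105 ] [0.4174 0.4209 0.105 ] len 0.1475 ang 91.27
scene left [0.4174 0.4209 0.105 ] [0.539  0.4273 0.105 ] len 0.1218 ang 3.01
675 ((321.87689208984375, 239.56094360351562), (10.394046783447266, 110.16633605957031), 23.86017417907715)
[294.84256 287.83423] [array([0.4593, 0.2628, 0.032 ]), array([0.4471, 0.2532, 0.062 ])]
[339.4055 187.0832] [array([0.5343, 0.267 , 0.032 ]), array([0.521 , 0.2573, 0.062 ])]
[348.91122 191.28766] [array([0.5338, 0.2601, 0.032 ]), array([0.5205, 0.2506, 0.062 ])]
[304.3483 292.0387] [array([0.4589, 0.2561, 0.032 ]), array([0.4467, 0.2466, 0.062 ])]
```

Run:
```python
from h import *
k=np.array([.487,.3417]);a=np.radians(94);x=np.array([np.cos(a),np.sin(a)]);y=np.array([-x[1],x[0]])
B=lambda u,v,z:np.r_[k+x*u+y*v,z]
f=lambda p:((p-[197,170]+.5)*6-.5).round(0)
for n,b in dict(post_b=(-.005,-.015,.034),post_t=(-.005,-.015,.078),nearR=(-.085,.07,.105),nearL=(.085,.07,.105),farR=(-.085,-.07,.105),farL=(.085,-.07,.105),slotLo=(-.085,.043,.032),slotLo2=(-.085,-.043,.032),slotHi=(-.085,.043,.062)).items():print(n,f(proj("top",B(*b))))
print("slot",B(-.085,0,.047),"post",B(-.005,-.015,.047))
# rod line & grasp
o=get_obs();R=Ro.from_quat(o["tool_rot"]);print(R.as_matrix().round(3))
```

```text
post_b [216. 190.]
post_t [207. 157.]
nearR [271. 290.]
nearL [ 11. 212.]
farR [354.  96.]
farL [100.  23.]
slotLo [301. 305.]
slotLo2 [351. 189.]
slotHi [296. 284.]
slot [0.4929293  0.25690706 0.047     ] post [0.50231224 0.33775853 0.047     ]
[[ 0.947  0.321 -0.001]
 [ 0.321 -0.947  0.002]
 [ 0.    -0.002 -1.   ]]
```

Add to h.py:
```python
def go(pos,ydeg=None,base=None):
    """tool-frame (rotvec, shift) from the present pose to TCP pos, tool down with its y axis at ydeg in the world"""
    o=get_obs();R=Ro.from_quat(o["tool_rot"]);d=R.inv().apply(np.asarray(pos)-o["eef_pos"])
    rv=np.zeros(3)
    if ydeg is not None:
        a=np.radians(ydeg);y=np.array([np.cos(a),np.sin(a),0]);z=np.array([0,0,-1.]);rv=(R.inv()*Ro.from_matrix(np.c_[np.cross(y,z),y,z])).as_rotvec()
    print("rv",rv.round(4),"d",d.round(4),"|d|",np.linalg.norm(d).round(3));return rv,d
```

```bash
python3 -c "
from h import *
go([.453,-.2,.09],5.6)
go([.453,-.2,.004],5.6)"
```

```text
rv [-1.6000e-03 -1.2000e-03 -1.3417e+00] d [ 0.3648 -0.1643  0.1408] |d| 0.424
rv [-1.6000e-03 -1.2000e-03 -1.3417e+00] d [ 0.3648 -0.1642  0.2268] |d| 0.46
```

>>> {"method": "jog_arm", "body": {
  "ticks": [
    [[0,0,-1.342],[0.365,-0.164,0.141],0.085],
    [[0,0,-1.342],[0.365,-0.164,0.141],0.085],
    [[0,0,-1.342],[0.365,-0.164,0.141],0.085],
    [[0,0,-1.342],[0.365,-0.164,0.141],0.085],
    [[0,0,-1.342],[0.365,-0.164,0.141],0.085],
    [[0,0,-1.342],[0.365,-0.164,0.141],0.085],
    [[0,0,-1.342],[0.365,-0.164,0.141],0.06],
    [[0,0,-1.342],[0.365,-0.164,0.141],0.06],
    [[0,0,-1.342],[0.365,-0.164,0.141],0.06],
    [[0,0,-1.342],[0.365,-0.164,0.141],0.06]
  ]
}}

```text
clock: 1.35
eef_pos: [0.4529, -0.202, 0.0907]
tool_rot: [0.673, 0.74, -0.0, 0.0]
ft_force: [0.1, 0.8, 0.4]
grip_width: 0.0602
grasp_force: 0.0
```

```bash
python3 -c "
from h import *
go([.453,-.2,.004],5.6)
cv2.imwrite('pics/s1.png',img('scene'))"
```

```text
rv [ 0.0001  0.0004 -0.0024] d [0.002  0.0003 0.0867] |d| 0.087
```

>>> {"method": "jog_arm", "body": {
  "ticks": [
    [[0,0,0],[0.001,0,0.05],0.06],
    [[0,0,0],[0.001,0,0.075],0.06],
    [[0,0,0],[0.001,0,0.086],0.06],
    [[0,0,0],[0.001,0,0.086],0.06],
    [[0,0,0],[0.001,0,0.086],0.015],
    [[0,0,0],[0.001,0,0.086],0.015],
    [[0,0,0],[0.001,0,0.086],0.015],
    [[0,0,0],[0.001,0,0.086],0.015],
    [[0,0,0],[0.001,0,0.086],0.015]
  ]
}}

```text
clock: 2.52
eef_pos: [0.4543, -0.2006, 0.0056]
tool_rot: [0.672, 0.741, 0.0, 0.001]
ft_force: [-1.2, -0.3, 6.2]
grip_width: 0.0206
grasp_force: 61.2
```

```bash
python3 -c "
from h import *
go([.453,-.2,.08],5.6)"
```

```text
rv [0.0019 0.0016 0.0003] d [ 0.0006 -0.0011 -0.0744] |d| 0.074
```

>>> {"method": "jog_arm", "body": {
  "ticks": [
    [[0,0,0],[0,0,-0.02],0.015],
    [[0,0,0.028],[0,0,-0.037],0.015],
    [[0,0,0.028],[0,0,-0.037],0.015],
    [[0,0,0.028],[0,0,-0.037],0.015]
  ]
}}

```text
clock: 3.02
eef_pos: [0.4531, -0.1998, 0.0409]
tool_rot: [0.682, 0.732, -0.0, -0.0]
ft_force: [0.2, -0.1, -1.4]
grip_width: 0.0206
grasp_force: 60.2
```

Run:
```python
from h import *
t=img("top");s=img("scene");cv2.imwrite("pics/t2.png",t);cv2.imwrite("pics/s2.png",s)
o=get_obs();print(o["eef_pos"],Ro.from_quat(o["tool_rot"]).as_matrix().round(4).tolist())
# expected hook pixels
p=o["eef_pos"];a=np.radians(94);x=np.r_[np.cos(a),np.sin(a),0];y=np.r_[-x[1],x[0],0]
H=lambda u,v:p*[1,1,0]+x*u+y*v+[0,0,.047]
for n in C:print(n,[proj(n,H(*q)).round(1).tolist() for q in((60,0),(195,0),(213,-16),(190,-32)) for q in[(q[0]/1e3,q[1]/1e3)]])
cv2.imwrite("pics/c3.png",np.vstack([crop(t,270,215,370,265,8),np.zeros((2,800,3),np.uint8)]) if 0 else np.vstack([crop(t,270,220,370,257,8)[:296],crop(s,260,235,360,272,8)[:296]]))
```

```text
[ 0.45275726 -0.19970848  0.0404372 ] [[-0.0702, 0.9975, -0.0016], [0.9975, 0.0702, 0.0007], [0.0008, -0.0015, -1.0]]
scene [[350.7, 249.6], [314.8, 261.6], [307.4, 260.5], [311.3, 255.7]]
top [[345.4, 255.9], [309.8, 245.2], [306.5, 240.0], [313.9, 238.0]]
```

View pics/c3.png

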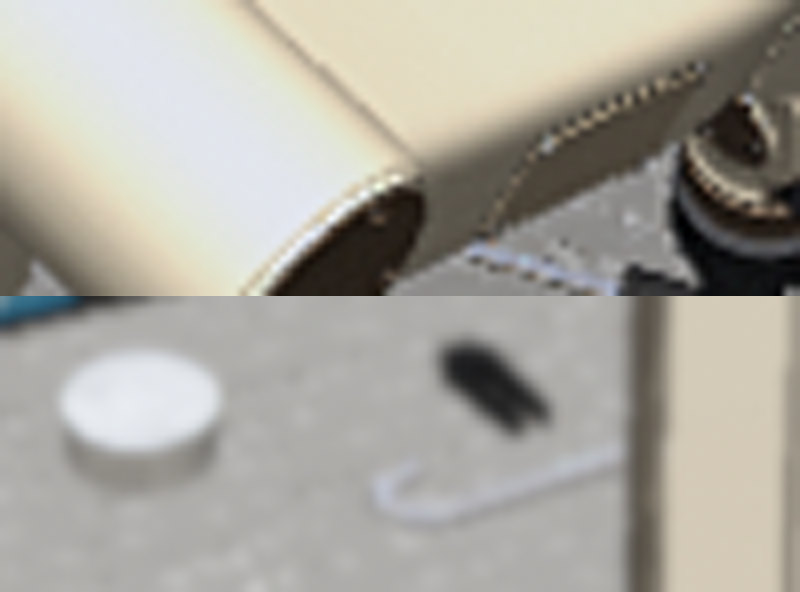

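The hook shows in the scene view at about (307,259), within half a pixel of where I predicted it. The rod is held straight at hooking height, so I'll move it to the front of the slot.

Add to h.py:
```python
k=np.array([.487,.3417]);_a=np.radians(94);bx=np.array([np.cos(_a),np.sin(_a)]);by=np.array([-bx[1],bx[0]])
B=lambda u,v,z=.0415:np.r_[k+bx*u+by*v,z]
def box():
    e=get_obs();p=e["eef_pos"];print("box xy",((p[:2]-k)@np.c_[bx,by]).round(4),"z",p[2].round(4),"F",e["ft_force"].round(1),"yaw",np.degrees(np.arctan2(*Ro.from_quat(e["tool_rot"]).as_matrix()[[1,0],1])).round(2))
```

```bash
python3 -c "
from h import *
box();go(B(-.315,.033),4)
print(onz('top',307,210,.027))"
```

```text
box xy [-0.5377  0.0719] z 0.0404 F [-0.9  0.4 -1.3] yaw 4.03
rv [-0.0015 -0.0008  0.0005] d [ 0.2227  0.039  -0.0009] |d| 0.226
[0.57693264 0.06365984 0.027     ]
```

>>> {"method": "jog_arm", "body": {
  "ticks": [
    [[0,0,0],[0.05,0.01,-0.001],0.015],
    [[0,0,0],[0.1,0.02,-0.001],0.015],
    [[0,0,0],[0.15,0.03,-0.001],0.015],
    [[0,0,0],[0.2,0.039,-0.001],0.015],
    [[0,0,0],[0.223,0.039,-0.001],0.015],
    [[0,0,0],[0.223,0.039,-0.001],0.015],
    [[0,0,0],[0.223,0.039,-0.001],0.015]
  ]
}}

```text
clock: 4.0
eef_pos: [0.4764, 0.0247, 0.0418]
tool_rot: [0.682, 0.731, -0.001, -0.0]
ft_force: [0.1, 0.4, -0.1]
grip_width: 0.0206
grasp_force: 60.2
```

Run:
```python
from h import *
t=img("top");s=img("scene");cv2.imwrite("pics/t3.png",t);cv2.imwrite("pics/s3.png",s);box()
o=get_obs()["eef_pos"]*[1,1,0]+[0,0,.047]
H=lambda u,v:o+np.r_[bx*u+by*v,0]
for n in C:print(n,[proj(n,H(u/1e3,v/1e3)).round(1).tolist() for u,v in((195,0),(213,-16),(190,-32))])
cv2.imwrite("pics/c4.png",np.hstack([crop(t,200,165,266,240,6),crop(s,180,240,246,315,6)]))
```

```text
box xy [-0.316   0.0325] z 0.042 F [ 0.8 -0.3 -1.1] yaw 3.93
scene [[244.5, 275.9], [236.9, 274.7], [242.1, 269.4]]
top [[256.4, 218.9], [253.4, 213.9], [260.7, 212.0]]
```

View pics/c4.png

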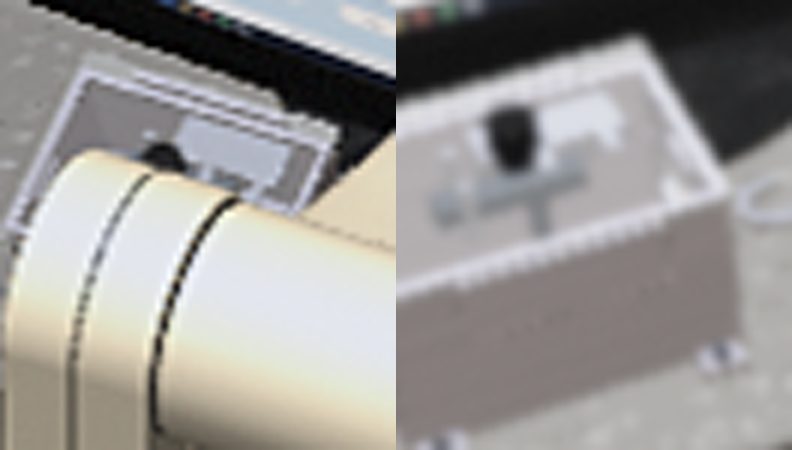

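In the scene view the hook sits just right of the box's slotted end, at about px (237,273). The near feet are at (234,299) and (187,313). I'll check the box frame with them, then insert.

Run:
```python
from h import *
for n,u,v in(("scene",234.2,299.3),("scene",187.2,313.5),("top",207.8,217.1),("top",241.6,227.9)):
    p=onz(n,u,v,.01);print(n,p.round(4),((p[:2]-k)@np.c_[bx,by]).round(4))
go(B(-.28,.033,.042),4);go(B(-.174,.033,.042),4)
```

```text
scene [0.4161 0.2685 0.01  ] [-0.0681  0.0759]
scene [0.4143 0.4068 0.01  ] [0.07  0.068]
top [0.4159 0.4045 0.01  ] [0.0676 0.0666]
top [0.4232 0.2658 0.01  ] [-0.0713  0.069 ]
rv [-0.0005  0.0003 -0.0013] d [ 0.036  -0.0005  0.    ] |d| 0.036
rv [-0.0005  0.0003 -0.0013] d [ 0.142  -0.0007  0.    ] |d| 0.142
```

>>> {"method": "jog_arm", "body": {
  "ticks": [
    [[0,0,0],[0.02,-0.001,0],0.015],
    [[0,0,0],[0.04,-0.001,0],0.015],
    [[0,0,0],[0.06,-0.001,0],0.015],
    [[0,0,0],[0.076,-0.001,0],0.015],
    [[0,0,0],[0.076,-0.001,0],0.015]
  ]
}}

```text
clock: 4.72
eef_pos: [0.4706, 0.1011, 0.0423]
tool_rot: [0.682, 0.732, -0.0, 0.0]
ft_force: [0.1, -0.2, -0.5]
grip_width: 0.0207
grasp_force: 60.2
```

```bash
python3 -c "
from h import *
box();go(B(-.174,.033,.042),4)
s=img('scene');cv2.imwrite('pics/s4.png',s)"
```

```text
box xy [-0.2389  0.0332] z 0.0423 F [ 0.1 -0.2 -0.5] yaw 4.05
rv [0.0001 0.0002 0.0009] d [0.0649 0.0002 0.0003] |d| 0.065
```

>>> {"method": "jog_arm", "body": {
  "ticks": [
    [[0,0,0],[0.02,0,0],0.015],
    [[0,0,0],[0.04,0,0],0.015],
    [[0,0,0],[0.067,0,0],0.015],
    [[0,0,0],[0.067,0,0],0.015],
    [[0,0,0],[0.067,0,0],0.015]
  ]
}}

```text
clock: 5.4
eef_pos: [0.4657, 0.1668, 0.0422]
tool_rot: [0.682, 0.731, -0.0, 0.0]
ft_force: [-0.9, -0.5, -1.3]
grip_width: 0.0205
grasp_force: 60.2
```

```bash
python3 -c "
from h import *
box();go(B(-.172,.0,.042),4)
s=img('scene');cv2.imwrite('pics/s5.png',s);cv2.imwrite('pics/c5.png',crop(s,160,235,260,310,8))"
```

```text
box xy [-0.173   0.0335] z 0.0422 F [-0.9 -0.5 -1.3] yaw 3.97
rv [-0.0004  0.0008 -0.0006] d [0.001  0.0335 0.0002] |d| 0.033
```

View pics/c5.png

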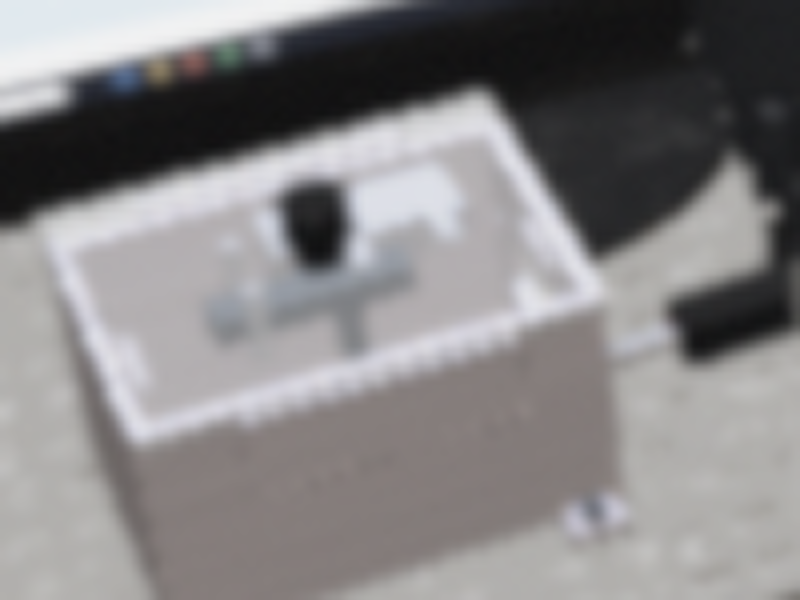

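The rod is through the slot, with its handle just outside at crop (730,310), and the post is untouched. I'll shift it sideways behind the post and draw it back.

>>> {"method": "jog_arm", "body": {
  "ticks": [
    [[0,0,0],[0,0.012,0],0.015],
    [[0,0,0],[0,0.024,0],0.015],
    [[0,0,0],[0,0.033,0],0.015],
    [[0,0,0],[0,0.033,0],0.015],
    [[0,0,0],[-0.01,0.033,0],0.015],
    [[0,0,0],[-0.02,0.033,0],0.015],
    [[0,0,0],[-0.03,0.033,0],0.015],
    [[0,0,0],[-0.04,0.033,0],0.015]
  ]
}}

```text
clock: 6.45
eef_pos: [0.5014, 0.1293, 0.0424]
tool_rot: [0.682, 0.731, 0.0, -0.0]
ft_force: [-0.5, 3.8, -2.0]
grip_width: 0.0202
grasp_force: 60.2
```

```bash
python3 -c "
from h import *
box();go(B(-.252,0,.042),4)"
```

```text
box xy [-0.2129  0.0005] z 0.0424 F [-0.5  3.8 -2. ] yaw 3.99
rv [ 0.0001 -0.0002 -0.0002] d [-0.0391  0.0005  0.0004] |d| 0.039
```

>>> {"method": "jog_arm", "body": {
  "ticks": [
    [[0,0,0],[-0.01,0,0],0.015],
    [[0,0,0],[-0.02,0,0],0.015],
    [[0,0,0],[-0.03,0,0],0.015],
    [[0,0,0],[-0.036,0,0],0.015],
    [[0,0,0],[-0.039,0,0],0.015],
    [[0,0,0],[-0.039,0,0],0.015]
  ]
}}

```text
clock: 7.2
eef_pos: [0.5044, 0.0937, 0.0424]
tool_rot: [0.681, 0.732, 0.002, -0.002]
ft_force: [-0.0, 9.4, -2.6]
grip_width: 0.0209
grasp_force: 60.0
```

```bash
python3 -c "
from h import *
box()
s=img('scene');cv2.imwrite('pics/s6.png',s);cv2.imwrite('pics/c6.png',crop(s,160,235,260,310,8))"
```

```text
box xy [-2.487e-01 -1.000e-04] z 0.0424 F [-0.   9.4 -2.6] yaw 4.1
```

View pics/c6.png

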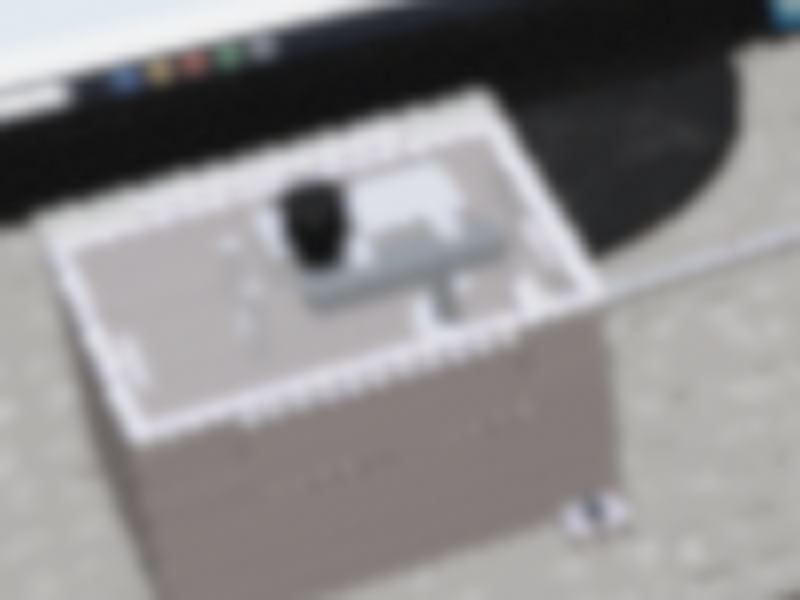

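The bolt bar and post have moved about 95 crop pixels towards the slot, roughly 38 mm, and the force is up to 9 N. I'll pull a little further to be sure it is on its stop.

>>> {"method": "jog_arm", "body": {
  "ticks": [
    [[0,0,0],[-0.003,0,0],0.015],
    [[0,0,0],[-0.003,0,0],0.015],
    [[0,0,0],[-0.003,0,0],0.015]
  ]
}}

```text
clock: 7.62
eef_pos: [0.5049, 0.0935, 0.0425]
tool_rot: [0.681, 0.733, 0.004, -0.004]
ft_force: [0.5, 17.0, -3.1]
grip_width: 0.0205
grasp_force: 59.9
```

```bash
python3 -c "
from h import *
box();go(B(-.236,0,.042),4)"
```

```text
box xy [-0.2489 -0.0005] z 0.0425 F [ 0.5 17.  -3.1] yaw 4.23
rv [ 0.0014 -0.0109  0.0041] d [ 0.0129 -0.0005  0.0006] |d| 0.013
```

The force rose to 17 N with no movement, so the bolt is on its stop. Unhooking now: forward, sideways, then out.

>>> {"method": "jog_arm", "body": {
  "ticks": [
    [[0,0,0],[0.015,0,0],0.015],
    [[0,0,0],[0.03,0,0],0.015],
    [[0,0,0],[0.042,0,0],0.015],
    [[0,0,0],[0.042,0,0],0.015],
    [[0,0,0],[0.042,-0.012,0],0.015],
    [[0,0,0],[0.042,-0.024,0],0.015],
    [[0,0,0],[0.042,-0.033,0],0.015],
    [[0,0,0],[0.042,-0.033,0],0.015],
    [[0,0,0],[0.042,-0.033,0],0.015]
  ]
}}

```text
clock: 8.75
eef_pos: [0.469, 0.1278, 0.0426]
tool_rot: [0.682, 0.731, 0.0, 0.0]
ft_force: [0.0, -0.9, -1.8]
grip_width: 0.0206
grasp_force: 60.2
```

```bash
python3 -c "
from h import *
box();go(B(-.33,.033,.042),4)"
```

```text
box xy [-0.2121  0.0329] z 0.0426 F [ 0.  -0.9 -1.8] yaw 4.0
rv [ 0.001  -0.0001  0.    ] d [-1.179e-01 -1.000e-04  6.000e-04] |d| 0.118
```

>>> {"method": "jog_arm", "body": {
  "ticks": [
    [[0,0,0],[-0.04,0,0],0.015],
    [[0,0,0],[-0.08,0,0],0.015],
    [[0,0,0],[-0.124,0,0],0.015],
    [[0,0,0],[-0.124,-0.01,0],0.015],
    [[0,0,0],[-0.124,-0.01,0.015],0.015],
    [[0,0,0],[-0.124,-0.01,0.03],0.015],
    [[0,0,0],[-0.124,-0.01,0.036],0.015],
    [[0,0,0],[-0.124,-0.01,0.0365],0.015],
    [[0,0,0],[-0.124,-0.01,0.0365],0.015]
  ]
}}

```text
clock: 9.88
eef_pos: [0.4676, 0.0037, 0.0061]
tool_rot: [0.682, 0.732, 0.0, 0.0]
ft_force: [-0.9, -0.5, -1.1]
grip_width: 0.0207
grasp_force: 60.2
```

```bash
python3 -c "
from h import *
box()"
```

```text
box xy [-0.3358  0.0429] z 0.0061 F [-0.9 -0.5 -1.1] yaw 4.04
```

>>> {"method": "jog_arm", "body": {
  "ticks": [
    [[0,0,0],[0,0,0.001],0.015],
    [[0,0,0],[0,0,0.001],0.05],
    [[0,0,0],[0,0,0.001],0.05],
    [[0,0,0],[0,0,0.001],0.05],
    [[0,0,0],[0,0,0.001],0.05],
    [[0,0,0],[0,0,-0.04],0.05],
    [[0,0,0],[0,0,-0.09],0.05],
    [[0,0,0],[0,0,-0.15],0.05],
    [[0,0,0],[0,0,-0.2],0.05],
    [[0,0,0],[0,0,-0.2],0.05]
  ]
}}

```text
clock: 11.12
eef_pos: [0.4703, 0.0034, 0.2104]
tool_rot: [0.682, 0.731, 0.003, 0.004]
ft_force: [0.3, 0.7, -0.9]
grip_width: 0.0502
grasp_force: 0.0
```

Run:
```python
from h import *
box()
t=img("top");s=img("scene");cv2.imwrite("pics/t7.png",t);cv2.imwrite("pics/s7.png",s)
cv2.imwrite("pics/c7.png",np.hstack([crop(t,190,160,510,340,1.25*2)[:, :800]]))
for u,v in((400,290),(420,270),(440,300),(330,275)):print(u,v,onz("top",u,v,0).round(3))
```

```text
box xy [-0.3363  0.0403] z 0.2104 F [ 0.3  0.7 -0.9] yaw 4.01
400 290 [ 0.417 -0.364  0.   ]
420 270 [ 0.518 -0.407 -0.   ]
440 300 [ 0.435 -0.509  0.   ]
330 275 [ 0.377 -0.11   0.   ]
```

View pics/c7.png

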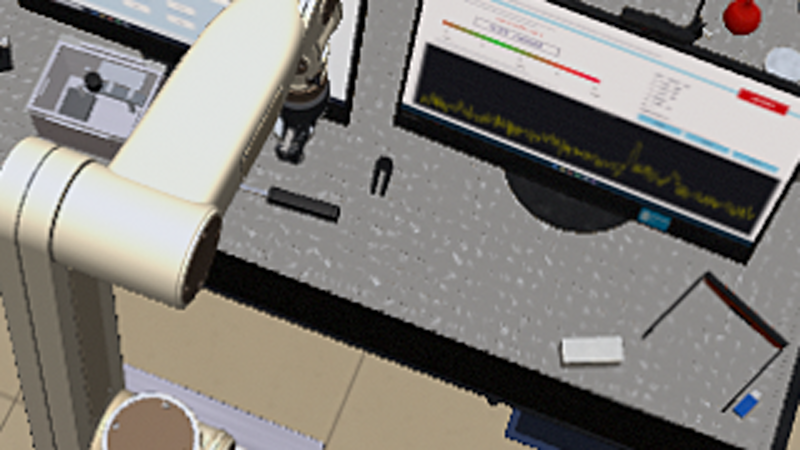

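View pics/s7.png

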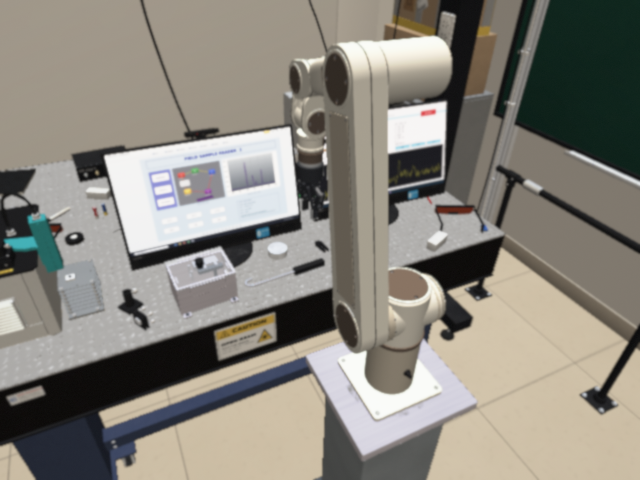

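The rod now lies flat in front of the box, handle at about top px (311,241). The lid is untouched with the bolt drawn. The ground between the fork clamp and the slide box, around px (370,265), is bare. Now for the lid.

Run:
```python
from h import *
go([.4875,.3417,.2],4);go([.4875,.3417,.110],4)
L=np.array([.455,-.265])
f=lambda p:((p-[190,160])*2.5).round(0).tolist()
print([f(proj("top",np.r_[L+bx*a+by*b,z])) for z in(0,.04) for a,b in((.085,.07),(.085,-.07),(-.085,-.07),(-.085,.07))])
```

```text
rv [0.0011 0.0001 0.0002] d [0.336  0.0438 0.006 ] |d| 0.339
rv [0.0011 0.0001 0.0002] d [0.336  0.0437 0.096 ] |d| 0.352
[[399.0, 304.0], [427.0, 220.0], [538.0, 253.0], [513.0, 339.0], [400.0, 295.0], [428.0, 209.0], [541.0, 242.0], [516.0, 330.0]]
```

>>> {"method": "jog_arm", "body": {
  "ticks": [
    [[0,0,0],[0.06,0.01,0],0.06],
    [[0,0,0],[0.12,0.02,0],0.06],
    [[0,0,0],[0.18,0.03,0],0.06],
    [[0,0,0],[0.24,0.04,0],0.06],
    [[0,0,0],[0.3,0.044,0.006],0.06],
    [[0,0,0],[0.336,0.044,0.006],0.06],
    [[0,0,0],[0.336,0.044,0.006],0.06],
    [[0,0,0],[0.336,0.044,0.006],0.06]
  ]
}}

```text
clock: 12.22
eef_pos: [0.4868, 0.3407, 0.1979]
tool_rot: [0.682, 0.731, -0.002, -0.0]
ft_force: [-0.6, -1.4, 0.3]
grip_width: 0.0597
grasp_force: 0.0
```

Run:
```python
from h import *
go([.4875,.3417,.110],4)
```

```text
rv [-0.0031  0.0024  0.0002] d [0.0012 0.001  0.0879] |d| 0.088
```

>>> {"method": "jog_arm", "body": {
  "ticks": [
    [[0,0,0],[0,0,0.04],0.06],
    [[0,0,0],[0,0,0.07],0.06],
    [[0,0,0],[0,0,0.087],0.06],
    [[0,0,0],[0,0,0.087],0.06],
    [[0,0,0],[0,0,0.087],0.06],
    [[0,0,0],[0,0,0.087],0.02],
    [[0,0,0],[0,0,0.087],0.02],
    [[0,0,0],[0,0,0.087],0.02],
    [[0,0,0],[0,0,0.087],0.02],
    [[0,0,0],[0,0,0.087],0.02]
  ]
}}

```text
clock: 13.48
eef_pos: [0.4881, 0.342, 0.1142]
tool_rot: [0.682, 0.731, 0.001, 0.0]
ft_force: [-1.7, -1.6, 6.2]
grip_width: 0.0234
grasp_force: 59.1
```

```bash
python3 -c "
from h import *
box();go([.487,.3417,.11],4)"
```

```text
box xy [ 0.0002 -0.0011] z 0.1142 F [-1.7 -1.6  6.2] yaw 4.02
rv [ 0.0017 -0.0008  0.0003] d [-0.0002 -0.0011  0.0041] |d| 0.004
```

>>> {"method": "jog_arm", "body": {
  "ticks": [
    [[0,0,0],[0,0,-0.01],0.02],
    [[0,0,0],[0,0,-0.02],0.02],
    [[0,0,0],[0,0,-0.03],0.02],
    [[0,0,0],[0,0,-0.045],0.02],
    [[0,0,0],[0,0,-0.06],0.02],
    [[0,0,0],[0,0,-0.06],0.02]
  ]
}}

```text
clock: 14.22
eef_pos: [0.4888, 0.3424, 0.175]
tool_rot: [0.682, 0.731, 0.002, 0.0]
ft_force: [0.9, -1.0, -3.5]
grip_width: 0.0239
grasp_force: 59.2
```

```bash
python3 -c "
from h import *
box();go([.475,-.25,.175],4)
s=img('scene');cv2.imwrite('pics/s8.png',s);cv2.imwrite('pics/c8.png',crop(s,140,190,260,310,5))"
```

```text
box xy [ 0.0006 -0.0018] z 0.175 F [ 0.9 -1.  -3.5] yaw 4.01
rv [ 0.0036 -0.0022  0.0002] d [-0.59   -0.0551 -0.0014] |d| 0.593
```

View pics/c8.png

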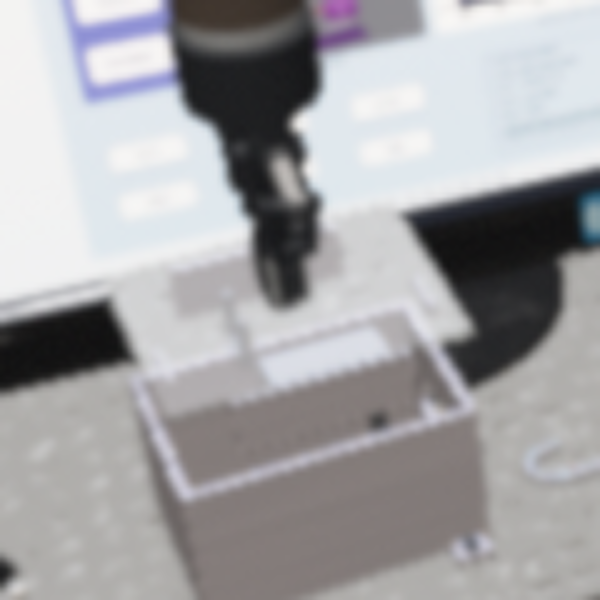

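The lid hangs level above the open box. It came off freely, so I'll raise it a little and carry it to the right.

>>> {"method": "jog_arm", "body": {
  "ticks": [
    [[0,0,0],[0,0,-0.02],0.02],
    [[0,0,0],[-0.03,-0.01,-0.02],0.02],
    [[0,0,0],[-0.08,-0.02,-0.02],0.02],
    [[0,0,0],[-0.13,-0.03,-0.02],0.02],
    [[0,0,0],[-0.18,-0.04,-0.02],0.02],
    [[0,0,0],[-0.23,-0.05,-0.02],0.02],
    [[0,0,0],[-0.28,-0.055,-0.02],0.02],
    [[0,0,0],[-0.33,-0.055,-0.02],0.02],
    [[0,0,0],[-0.38,-0.055,-0.02],0.02],
    [[0,0,0],[-0.42,-0.055,-0.02],0.02]
  ]
}}

```text
clock: 15.52
eef_pos: [0.4616, -0.083, 0.1924]
tool_rot: [0.682, 0.731, -0.0, -0.0]
ft_force: [-0.2, 1.3, -2.3]
grip_width: 0.0235
grasp_force: 59.4
```

```bash
python3 -c "
from h import *
go([.475,-.25,.19],4)"
```

```text
rv [-0.0005 -0.0001 -0.0009] d [-0.1675  0.0018  0.0024] |d| 0.168
```

>>> {"method": "jog_arm", "body": {
  "ticks": [
    [[0,0,0],[-0.05,0,0],0.02],
    [[0,0,0],[-0.1,0,0],0.02],
    [[0,0,0],[-0.14,0,0],0.02],
    [[0,0,0],[-0.168,0.002,0],0.02],
    [[0,0,0],[-0.168,0.002,0.03],0.02],
    [[0,0,0],[-0.168,0.002,0.07],0.02],
    [[0,0,0],[-0.168,0.002,0.11],0.02],
    [[0,0,0],[-0.168,0.002,0.13],0.02],
    [[0,0,0],[-0.168,0.002,0.13],0.02]
  ]
}}

```text
clock: 16.65
eef_pos: [0.4738, -0.2475, 0.0604]
tool_rot: [0.682, 0.731, -0.001, -0.003]
ft_force: [0.1, 0.9, -3.5]
grip_width: 0.024
grasp_force: 59.5
```

```bash
python3 -c "
from h import *
o=get_obs();print(o['ft_force']);go([.475,-.25,.0502],4)
t=img('top');cv2.imwrite('pics/t9.png',t);cv2.imwrite('pics/c9.png',crop(t,190,160,510,340,2.5))"
```

```text
[ 0.11366438  0.90060533 -3.49212449]
rv [-0.005  -0.0031  0.0001] d [-0.0026  0.0011  0.0102] |d| 0.011
```

View pics/c9.png

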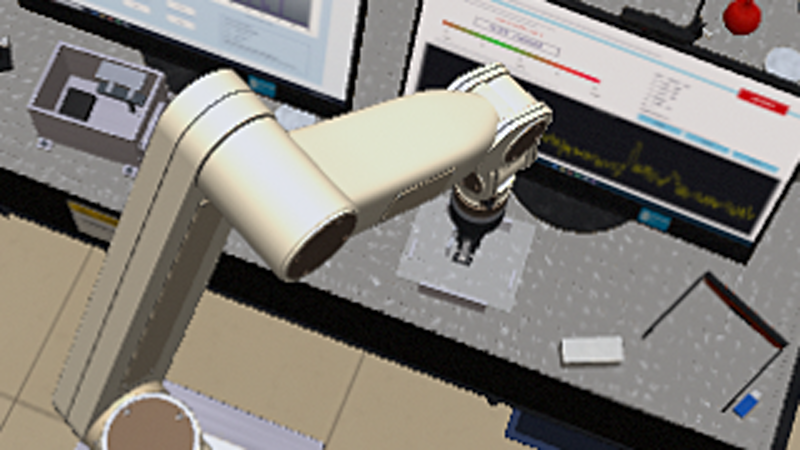

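The lid hangs just above bare table at crop (465,255), clear of the fork clamp, the slide box and the table edge. The bolt stays in the box, drawn. I'll lower the lid gently.

>>> {"method": "jog_arm", "body": {
  "ticks": [
    [[0,0,0],[0,0,0.004],0.02],
    [[0,0,0],[0,0,0.007],0.02],
    [[0,0,0],[0,0,0.009],0.02],
    [[0,0,0],[0,0,0.01],0.02],
    [[0,0,0],[0,0,0.01],0.02]
  ]
}}

```text
clock: 17.32
eef_pos: [0.4759, -0.2486, 0.0529]
tool_rot: [0.682, 0.731, 0.0, 0.0]
ft_force: [0.7, -0.4, -3.3]
grip_width: 0.0237
grasp_force: 59.5
```

>>> {"method": "jog_arm", "body": {
  "ticks": [
    [[0,0,0],[0,0,0.001],0.02],
    [[0,0,0],[0,0,0.002],0.02],
    [[0,0,0],[0,0,0.003],0.02],
    [[0,0,0],[0,0,0.003],0.02]
  ]
}}

```text
clock: 17.82
eef_pos: [0.476, -0.2486, 0.0502]
tool_rot: [0.682, 0.731, 0.0, 0.0]
ft_force: [-0.6, 0.4, -0.0]
grip_width: 0.0236
grasp_force: 59.8
```

Touching down. I'll release and retreat straight up.

>>> {"method": "jog_arm", "body": {
  "ticks": [
    [[0,0,0],[0,0,0],0.06],
    [[0,0,0],[0,0,0],0.06],
    [[0,0,0],[0,0,0],0.06],
    [[0,0,0],[0,0,0],0.06],
    [[0,0,0],[0,0,-0.02],0.06],
    [[0,0,0],[0,0,-0.06],0.06],
    [[0,0,0],[0,0,-0.11],0.06],
    [[0,0,0],[0,0,-0.16],0.06],
    [[0,0,0],[0,0,-0.18],0.06],
    [[0,0,0],[0,0,-0.18],0.06]
  ]
}}

```text
clock: 19.08
eef_pos: [0.477, -0.2492, 0.2318]
tool_rot: [0.682, 0.731, 0.001, 0.002]
ft_force: [0.0, -0.5, -1.4]
grip_width: 0.0601
grasp_force: 0.0
```

```bash
python3 -c "
from h import *
cv2.imwrite('pics/c10.png',np.vstack([crop(img('top'),190,160,510,340,1.6),crop(img('scene'),140,200,460,320,1.6)]))"
```

```text
(no output)
```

View pics/c10.png

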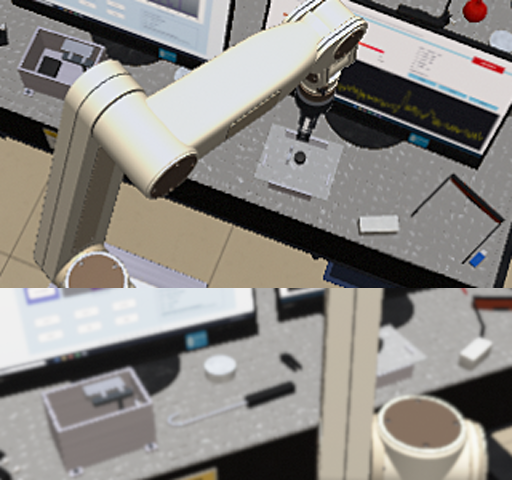

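The lid stands upright on the table with its knob up, at crop (298,158). The rod lies flat, the bolt is drawn and the other things are where they were. Handing in.

```bash
python3 -c "
from workcell import bot, optics, get_obs, job_done
print(job_done())"
```

```text
the job is handed in; nothing more can be done
None
```

I handed the job in at about 19 s: the bolt is drawn to its stop, the rod lies flat in front of the box, and the lid stands upright on bare table to the right. The last pictures show the other things where they were; the judge returned no result.

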